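Push the slide box out of a twin plunger dispenser

TASK

The bench dispenser has two lanes, each with a sprung plunger: one lane holds the rectangular slide box, the other a round specimen jar. Push the plunger behind the slide box all the way in to its stop, so that the box comes wholly out of its lane onto the apron, then let the plunger spring fully back. Leave the jar in its lane and do not disturb the other things on the bench.

Things in the scene. Friction and masses are not known exactly. Their poses are not given: they have to be found in the camera images.
- dispenser: Grey dispenser fixed to the bench, place and yaw vary (yaw within 20 degrees of facing away from the robot). Origin: on the bench, midway between its two lanes. +x is the way both plungers push, roughly away from the robot; +y its left. Base plate 20 mm high from x = -115 to 150 mm, 200 mm wide; back wall at x = -115 to -100 mm, top at z = 90 mm.
- mouth_left (a point): Floor centre of the left lane's mouth, at x = 12, y = 55, z = 20 mm in the dispenser's frame (axes as the dispenser's). The lane is a straight channel along x, 62 mm wide, open above, side walls 35 mm high, from the back wall to this mouth. Beyond the mouth the floor goes on level as an open apron, shared by both lanes, to a 12 mm high lip at x = 144 mm.
- mouth_right (a point): The same for the right lane: x = 12, y = -55, z = 20 mm in the dispenser's frame.
- knob_left (a point): Centre of the flat rear face (the face to push) of the left plunger's black round knob: 50 mm across, 18 mm thick, axis level along the dispenser's x, 55 mm above the bench, free below and behind. Plunger out: x = -213, y = 55 mm in the dispenser's frame. A 12 mm rod joins it to a pusher plate in the lane, front face at x = -62 mm when out. Moves with the plunger.
- knob_right (a point): The same for the right plunger: x = -213, y = -55 mm in the dispenser's frame with the plunger out.
- plunger_left (a joint): Travel of the left plunger in m: 0 fully out, 0.080 fully in at its stop, growing as its knob is pushed along the dispenser's +x. The spring resists with about 3 N at the start and 8 N at the stop, plus 2.5 N for each 0.1 m/s of speed, and brings it back by itself when let go.
- plunger_right (a joint): The same for the right plunger.
- slide_box: White rectangular slide box, 70 mm long (its x), 56 mm wide (y), 36 mm high, about 0.12 kg, lying in one of the two lanes, either one, with its length along the lane. Origin: centre of its underside. At the start this is within 4 mm of x = -17 mm in the dispenser's frame, so its front end peeps out of the lane's mouth and its rear is 6 to 14 mm ahead of the pusher plate.
- jar: White round specimen jar with a ribbed screw cap, 58 mm across, 50 mm high, standing in the other lane. Origin: centre of its underside.
- reagent: Bystander: amber bottle 64 mm across, 150 mm high, standing on the bench to the robot's left. Origin: centre of its underside.
- pen_cup: Bystander: white cup 80 mm across and 100 mm high with pens that reach 160 mm, to the robot's right. Origin: centre of its underside.
- tip_box: Bystander: grey closed box 120 x 85 x 55 mm on the bench, to the robot's right. Origin: centre of its underside.

How it is judged:
On the way:
1. the plunger of the lane that holds the slide box is pushed fully in to its stop (at least 74 of 80 mm) and the box has left the lane (x of slide_box in the frame of dispenser above 0.044 m and ((value of joint plunger_left above 0.074 m and y of slide_box in the frame of dispenser above 0.015 m) or (value of joint plunger_right above 0.074 m and y of slide_box in the frame of dispenser below -0.015 m))), for 0.1 s.
At the end, for the whole second after the job is handed in: The slide box lies flat and at rest on the apron, wholly out of its lane (its origin more than 44 mm and less than 115 mm along the dispenser's x), both plungers are fully out again (within 6 mm), and the jar is still within 12 mm of where it stood in its lane (x of slide_box in the frame of dispenser between 0.044 and 0.115 m and z of slide_box in the frame of dispenser between 0.015 and 0.026 m and angle between slide_box's own z axis and vertical below 0.1 rad and linear speed of slide_box below 0.02 m/s and value of joint each of plunger_left, plunger_right below 0.006 m and distance of jar from where it was at the start of the episode below 0.012 m); the robot touches nothing.
It fails at once if the specimen jar is pushed or shifted by more than 12 mm (distance of jar from where it was at the start of the episode above 0.012 m).
It fails at once if the slide box is tipped up (angle between slide_box's own z axis and vertical above 0.5 rad).
It fails at once if the bottle, pen cup or tip box is shifted by more than 30 mm (distance of any of reagent, pen_cup, tip_box from where it was at the start of the episode above 0.03 m).
It also fails if it takes over 32 s, if anything falls off the work surface, if the arm or the gripper's body presses on something with over 40 N, if the wrist force passes 120 N, or if a joint passes its speed limit or range.

ROBOT

A 6-joint arm with a two-finger parallel gripper is mounted at the origin on the work surface. World frame = base frame: x ahead of the robot, y to its left, z up, the work surface at z = 0. Lengths are in m, angles in rad, forces in N, time in s.
With the tool pointing down it reaches from about 0.325 to 0.9 m from the base axis. Payload 3.5 kg.
Tool frame: the origin (TCP) lies at the very end of the fingers, on their centre line; the grasp point (between the pads) lies 19 mm behind it; z points along the fingers, y is the line along which they close (so a half turn about z gives the same grasp; the last joint's range is limited). The gripper opens to 85 mm and grips with 20 to 120 N. Pads are 22 mm wide; open, the fingers measure 114 mm over their backs; the gripper's body (76 mm by 85 mm) begins 54 mm behind the grasp point. The pads swing forward as they close: fully open they stand 13 mm farther back than shut.
Start: joints at [1.188, 0.276, -0.026, 1.268, 0, 1.467], TCP at [0.173, 0.601, 0.231] pointing down, gripper open.
Joint ranges: [-3.12, 3.12], [-0.85, 1.88], [-1.08, 1.24], [-1.95, 2.15], [-1.57, 1.53], [-3.14, 3.14]. Speed limits (rad/s): [2.57, 2.57, 3.14, 3.14, 3.14, 3.14].

INTERFACE

Orientations are given as a unit quaternion [w, x, y, z].
In Python, from plant import state, snapshot, finish_job gives the robot as it stands. The module is installed in compiled form; this text tells all that it offers.
- The arm moves only by the shell command python3 -m handwheel 'ROWS' [OPENING] [FORCE]. ROWS is JSON, a list of rows, each an object of numbers: "dx", "dy", "dz": the shift along the world's x, y, z in mm; "ax", "ay", "az": the turn, a rotation vector about the world's x, y, z in degrees. In form: [{"dx": .., "dy": .., "dz": .., "ax": .., "ay": .., "az": ..}, ...]. A call has 1 to 5 rows; each row is the pose to reach, as a shift and turn from the pose commanded when the call began; what a row does not reach only later rows make up. A row lasts 1/8 s, in which the tool goes at most 62.5 mm and 10.7 degrees, less where a joint would pass 70% of its speed; a pose out of reach is approached as far as the arm can. A call with a gripper value outside its range is refused whole. OPENING is the closure, from 0 (fully open) to 1 (shut), set as the call begins (- or left out, the last holds). The fingers move at their own pace and stop on an object; FORCE is the grip in N (left out, the last holds). Time passes only in rows, so rows that repeat a pose let the fingers close. It gives the time, the measured TCP pose, the force, the opening and the grip force at its end, in the units of the state.
- state(): the state, without advancing time (a new reading comes with each control period).
- snapshot(name): name is "scene" or "side" or "wrist"; returns a dict with "color" (384x512x3 uint8, red, green, blue), "fov_y" (degrees; the focal length in pixels is half the picture's height over the tangent of half this angle, whatever the lens; pixels are square), "cx", "cy" (the principal point, pixels), "rvec" (rotation vector, rad) and "tvec" (3), from world to camera coordinates, as OpenCV has them; the wrist camera has in their place "tool_from_camera" (4x4, takes a point from camera to tool coordinates, whose origin is the TCP and whose axes are the flange's). Camera axes: x right, y down, z forward; pixel columns grow to the right and rows downward; lengths in m; the calibration is good to about 2 mm. A picture is of the moment at which its call begins: read the wrist's pose just before it. There is no depth.
- finish_job(): hands the job in; it is judged then, once.
The state is a dict: "t": time; "joint_pos": joint angles; "joint_vel": joint speeds; "joint_torque": joint torques, N m; "eef_pos": TCP position; "eef_rot": TCP orientation; "force": force on the tool from outside, world axes, zero at the start; "wrist_torque": the same for the moment, N m; "grip_width": finger opening in m; "finger_force": force on a finger pad.
Only numpy, scipy, OpenCV 4.12 (cv2) and the standard library are available. Lean on these libraries where they do the work, as an engineer would, in place of code of your own. Each camera call takes 0.05 s, during which the arm holds its last target. There are 200 camera calls.

## Working session

There is one attempt and no reset: what is moved stays moved. The work goes in short steps, Python scripts to look and compute and a shell command to move; the robot and the scene stay as the last step left them, time stands still between calls to the robot, and variables do not carry over. Pictures are saved under pics/ and viewed, at most 10 in all, crops included, and the job is handed in when it is done.

```bash
mkdir -p pics
cat > h.py <<'E'
import numpy as np,cv2
from plant import state,snapshot
def cam(s):
    h,w=s['color'].shape[:2]; f=h/2/np.tan(np.radians(s['fov_y'])/2)
    return np.array([[f,0,s['cx']],[0,f,s['cy']],[0,0,1]])
def ray(s,u,v):
    R=cv2.Rodrigues(np.array(s['rvec'],float))[0];t=np.array(s['tvec'],float).ravel()
    d=R.T@np.linalg.inv(cam(s))@np.array([u,v,1.]);return -R.T@t,d
def onz(s,u,v,z):
    o,d=ray(s,u,v);return o+d*(z-o[2])/d[2]
def proj(s,P):
    return cv2.projectPoints(np.array(P,float).reshape(-1,3),np.array(s['rvec'],float),np.array(s['tvec'],float),cam(s),None)[0].reshape(-1,2)
E
python3 - <<'E'
from h import *
import pickle
for n in('scene','side'):
    s=snapshot(n);pickle.dump(s,open(n+'.pkl','wb'));cv2.imwrite(f'pics/{n}0.png',cv2.resize(s['color'][:,:,::-1],(768,576)))
    print(n,ray(s,256,192),s['fov_y'])
print(state())
E
```

```text
scene (array([1.33629357, 0.59225302, 1.03936788]), array([-0.54770417, -0.44354534, -0.70946708])) 43.935782845647516
side (array([0.49073389, 0.80615669, 0.96397294]), array([ 0.06947061, -0.67014367, -0.73898626])) 51.28145449518041
{'t': 0.1, 'joint_pos': array([ 1.18761014e+00,  2.77142136e-01, -2.77395560e-02,  1.26800248e+00,
       -1.49068177e-05,  1.46741383e+00]), 'joint_vel': array([-4.14158508e-04, -1.21021083e-03,  4.62547695e-03,  1.26332769e-03,
        4.43947469e-05,  1.83721057e-03]), 'joint_torque': array([ 1.74668565e-05, -4.46708250e+01,  2.96127856e+01,  8.41688277e-03,
       -8.58119438e-05, -5.43657706e-06]), 'eef_pos': array([0.17234299, 0.60003617, 0.23022058]), 'eef_rot': array([-2.44238377e-04,  1.39445839e-01,  9.90229149e-01, -1.01497734e-03]), 'force': array([ 0.51809628, -0.26001232,  0.00335803]), 'wrist_torque': array([ 0.01839991,  0.02235531, -0.00813329]), 'finger_force': 0.0, 'grip_width': 0.08523711011463203}
```

View pics/scene0.png

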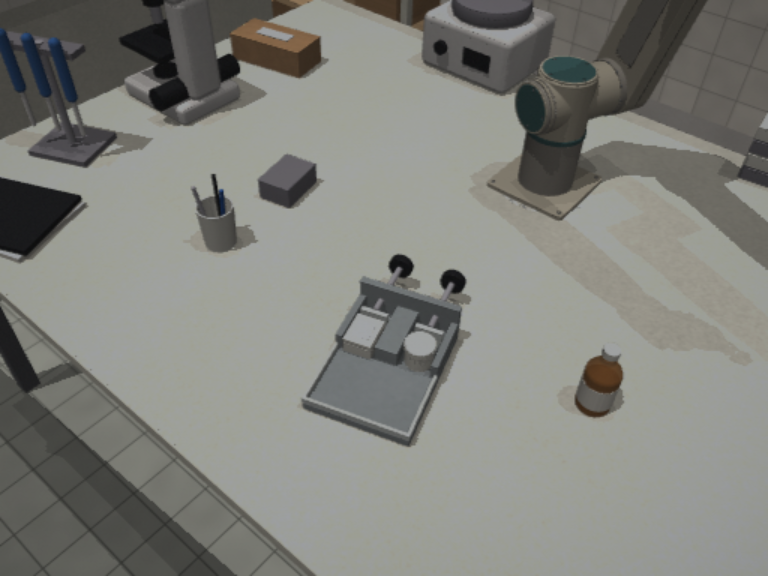

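View pics/side0.png

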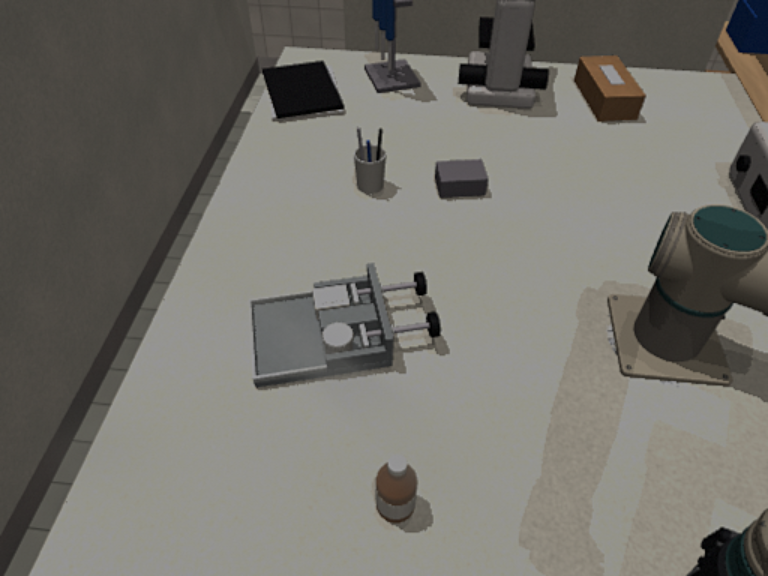

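The scene view shows the box in the right lane: box at about (364,334), its knob at (400,266), the other knob at (453,281), and the jar at (420,348). In the side view, the knobs are at (420,284) for the right lane and (433,324) for the left. I'll triangulate the knobs and check them against the wall and lip corners.

Run:
```python
from h import *
import pickle
S={n:pickle.load(open(n+'.pkl','rb')) for n in('scene','side')}
guess={'scene':{'R':(400,266),'L':(453,281)},'side':{'R':(420,284),'L':(433,324)}}
C={}
for n,s in S.items():
    m=(s['color'].max(2)<45).astype(np.uint8)
    k,lab,st,ce=cv2.connectedComponentsWithStats(m)
    for a,g in guess[n].items():
        i=min((i for i in range(1,k) if st[i,4]>30),key=lambda i:np.hypot(*(ce[i]-np.array(g)/1.5)))
        C[n,a]=ce[i];print(n,a,ce[i],st[i])
def tri(a):
    o1,d1=ray(S['scene'],*C['scene',a]);o2,d2=ray(S['side'],*C['side',a])
    l=np.linalg.lstsq(np.c_[d1,-d2],o2-o1,rcond=None)[0]
    p,q=o1+l[0]*d1,o2+l[1]*d2;print(a,p,q);return (p+q)/2
R,L=tri('R'),tri('L')
d=L-R;print('sep',np.hypot(d[0],d[1]),'yaw',np.degrees(np.arctan2(-d[0],d[1])))
s=S['scene']
for u,v,z in((305,402,.032),(410,435,.032),(362,283,.09),(461,317,.09)):print(onz(s,u/1.5,v/1.5,z))
```

```text
scene R [267.44217687 176.49659864] [260 170  15  15 147]
scene L [302.06410256 186.49358974] [294 180  16  15 156]
side R [279.75       188.92708333] [276 182   8  15  96]
side L [288.49137931 216.00862069] [284 208   9  17 116]
R [ 0.50450048 -0.03864117  0.05646923] [ 0.50455247 -0.03848604  0.05632565]
L [0.47136901 0.06599994 0.05750071] [0.47151682 0.06645424 0.057127  ]
sep 0.10988908370422 yaw 17.52147213680284
[0.85783192 0.03762422 0.032     ]
[0.79194894 0.21492369 0.032     ]
[ 0.62053105 -0.0410834   0.09      ]
[0.56832503 0.1509883  0.09      ]
```

The knob separation comes out at 110 mm, height 56 mm and yaw 17.5°, all consistent with the task's numbers. The right knob's rear face is near (0.496, -0.041). I'll move to a staging point 50 mm behind it with the gripper shut and turned square to the push.

```bash
python3 -m handwheel '[{"dx":23,"dy":-55,"az":7},{"dx":46,"dy":-110,"az":14},{"dx":69,"dy":-165,"az":21},{"dx":92,"dy":-220,"az":28},{"dx":115,"dy":-275,"az":33.5}]' 1 40
python3 -m handwheel '[{"dx":23,"dy":-55},{"dx":46,"dy":-110},{"dx":69,"dy":-165},{"dx":92,"dy":-220},{"dx":115,"dy":-275}]'
python3 -m handwheel '[{"dx":23,"dy":-55},{"dx":46,"dy":-106},{"dx":46,"dy":-106},{"dx":46,"dy":-106}]'
python3 - <<'E'
from h import *
s=state();s2=snapshot('wrist');print(s['eef_pos'],s['eef_rot'],s['joint_pos'],s2['fov_y'],s2['tool_from_camera'])
cv2.imwrite('pics/w1.png',s2['color'][:,:,::-1])
E
```

```text
[0.17234299 0.60003617 0.23022058] [-2.44238377e-04  1.39445839e-01  9.90229149e-01 -1.01497734e-03] [ 1.18761014e+00  2.77142136e-01 -2.77395560e-02  1.26800248e+00
 -1.49068177e-05  1.46741383e+00] 62.05013196644762 [[-7.11317088e-04 -9.61661397e-01 -2.74238676e-01  6.81237109e-02]
 [ 9.99999728e-01 -6.30056223e-04 -3.84395623e-04 -1.16057213e-03]
 [ 1.96872647e-04 -2.74238875e-01  9.61661583e-01 -1.42504305e-01]
 [ 0.00000000e+00  0.00000000e+00  0.00000000e+00  1.00000000e+00]]schema error: expected keys dx, dy, dz, ax, ay, az
schema error: expected keys dx, dy, dz, ax, ay, az
schema error: expected keys dx, dy, dz, ax, ay, az
```

All six keys are required in every row.

```bash
python3 -m handwheel '[{"dx":23,"dy":-55,"dz":0,"ax":0,"ay":0,"az":7},{"dx":46,"dy":-110,"dz":0,"ax":0,"ay":0,"az":14},{"dx":69,"dy":-165,"dz":0,"ax":0,"ay":0,"az":21},{"dx":92,"dy":-220,"dz":0,"ax":0,"ay":0,"az":28},{"dx":115,"dy":-275,"dz":0,"ax":0,"ay":0,"az":33.5}]' 1 40
python3 -m handwheel '[{"dx":23,"dy":-55,"dz":0,"ax":0,"ay":0,"az":0},{"dx":46,"dy":-110,"dz":0,"ax":0,"ay":0,"az":0},{"dx":69,"dy":-165,"dz":0,"ax":0,"ay":0,"az":0},{"dx":92,"dy":-220,"dz":0,"ax":0,"ay":0,"az":0},{"dx":115,"dy":-275,"dz":0,"ax":0,"ay":0,"az":0}]'
python3 -m handwheel '[{"dx":23,"dy":-55,"dz":0,"ax":0,"ay":0,"az":0},{"dx":46,"dy":-106,"dz":0,"ax":0,"ay":0,"az":0},{"dx":46,"dy":-106,"dz":0,"ax":0,"ay":0,"az":0},{"dx":46,"dy":-106,"dz":0,"ax":0,"ay":0,"az":0}]'
python3 - <<'E'
from h import *
s=state();s2=snapshot('wrist');print(s['t'],s['eef_pos'],s['eef_rot'],s['joint_pos'],s['force'])
cv2.imwrite('pics/w1.png',s2['color'][:,:,::-1])
E
```

```text
t: 0.78
eef_pos: [0.2879, 0.3239, 0.2311]
eef_rot: [0.0, -0.154, 0.988, -0.0]
force: [0.6, 0.6, 0.2]
grip_width: 0.0003
finger_force: 0.0
t: 1.4
eef_pos: [0.4029, 0.0488, 0.2314]
eef_rot: [0.0, -0.152, 0.988, 0.0]
force: [0.9, 1.0, 0.5]
grip_width: 0.0005
finger_force: 0.0
t: 1.9
eef_pos: [0.4479, -0.0551, 0.2309]
eef_rot: [-0.001, -0.152, 0.988, 0.001]
force: [-0.3, -0.2, 0.2]
grip_width: -0.0004
finger_force: 0.0
1.9 [ 0.44791868 -0.05508084  0.23086908] [-6.80055782e-04 -1.51511852e-01  9.88455070e-01  5.20183863e-04] [-2.66030024e-01 -3.35548732e-02 -3.81015236e-01  1.22500134e+00
  3.98467238e-04 -5.70225675e-01] [-0.34704514 -0.15165034  0.18691581]
```

View pics/w1.png

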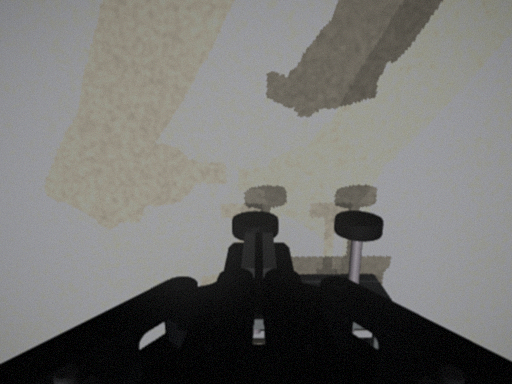

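The wrist view shows our knob at (255,225), directly in line with the shut fingers (column 258). The other knob is at (359,226), level in the picture, so the yaw is right too. Next I'll descend to z ≈ 0.042 and approach.

```bash
python3 -m handwheel '[{"dx":0,"dy":0,"dz":-60,"ax":0,"ay":0,"az":0},{"dx":0,"dy":0,"dz":-120,"ax":0,"ay":0,"az":0},{"dx":0,"dy":0,"dz":-170,"ax":0,"ay":0,"az":0},{"dx":0,"dy":0,"dz":-189,"ax":0,"ay":0,"az":0},{"dx":0,"dy":0,"dz":-189,"ax":0,"ay":0,"az":0}]'
python3 -m handwheel '[{"dx":10,"dy":3,"dz":0,"ax":0,"ay":0,"az":0},{"dx":20,"dy":6,"dz":0,"ax":0,"ay":0,"az":0},{"dx":29,"dy":9,"dz":0,"ax":0,"ay":0,"az":0},{"dx":38,"dy":12,"dz":0,"ax":0,"ay":0,"az":0},{"dx":48,"dy":15,"dz":0,"ax":0,"ay":0,"az":0}]'
python3 - <<'E'
from h import *
s2=snapshot('side');cv2.imwrite('pics/s2.png',cv2.resize(s2['color'][120:280,130:350,::-1],(770,560)))
E
```

```text
t: 2.58
eef_pos: [0.4461, -0.0533, 0.0408]
eef_rot: [-0.002, -0.153, 0.988, 0.001]
force: [0.0, 0.0, 0.5]
grip_width: -0.0002
finger_force: 0.0
t: 3.2
eef_pos: [0.4951, -0.0406, 0.0422]
eef_rot: [-0.002, -0.152, 0.988, -0.001]
force: [-6.0, -2.4, 5.7]
grip_width: 0.0002
finger_force: 3.5
```

View pics/s2.png

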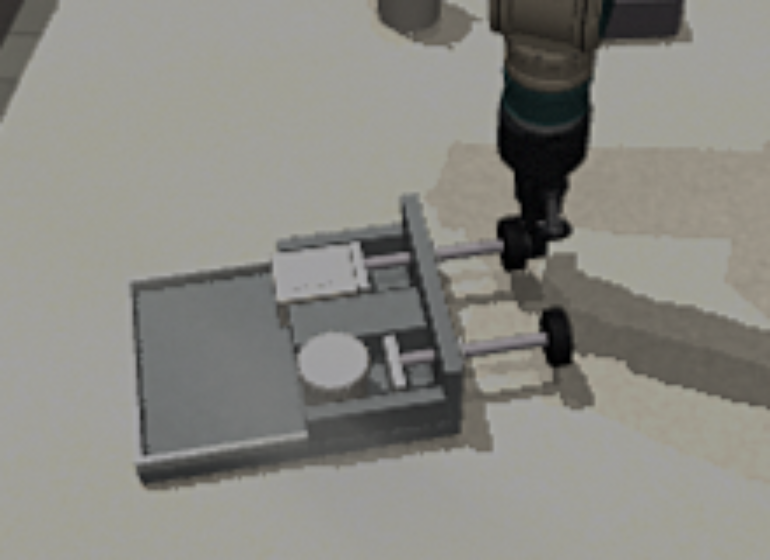

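The side crop shows the fingers on the right knob at (515,243). The plunger is moving, its plate is at the box, and the jar at (333,360) is untouched. I'll keep pushing, slowing near the stop.

```bash
python3 -m handwheel '[{"dx":9,"dy":3,"dz":0,"ax":0,"ay":0,"az":0},{"dx":18,"dy":6,"dz":0,"ax":0,"ay":0,"az":0},{"dx":27,"dy":9,"dz":0,"ax":0,"ay":0,"az":0},{"dx":36,"dy":11,"dz":0,"ax":0,"ay":0,"az":0},{"dx":45,"dy":14,"dz":0,"ax":0,"ay":0,"az":0}]'
python3 -m handwheel '[{"dx":4,"dy":1,"dz":0,"ax":0,"ay":0,"az":0},{"dx":8,"dy":2.5,"dz":0,"ax":0,"ay":0,"az":0},{"dx":12,"dy":4,"dz":0,"ax":0,"ay":0,"az":0}]'
python3 -m handwheel '[{"dx":2,"dy":0.6,"dz":0,"ax":0,"ay":0,"az":0},{"dx":4,"dy":1.2,"dz":0,"ax":0,"ay":0,"az":0}]'
```

```text
t: 3.88
eef_pos: [0.5382, -0.0266, 0.0417]
eef_rot: [-0.004, -0.152, 0.988, -0.0]
force: [-8.9, -2.9, 7.3]
grip_width: 0.0003
finger_force: 4.7
t: 4.25
eef_pos: [0.5503, -0.0228, 0.0417]
eef_rot: [-0.004, -0.152, 0.988, -0.0]
force: [-8.3, -3.1, 6.5]
grip_width: 0.0002
finger_force: 4.4
t: 4.5
eef_pos: [0.5541, -0.0216, 0.0417]
eef_rot: [-0.004, -0.152, 0.988, -0.0]
force: [-8.7, -4.2, 6.9]
grip_width: 0.0002
finger_force: 4.6
```

```bash
python3 -m handwheel '[{"dx":2,"dy":0.6,"dz":0,"ax":0,"ay":0,"az":0},{"dx":4,"dy":1.2,"dz":0,"ax":0,"ay":0,"az":0},{"dx":4,"dy":1.2,"dz":0,"ax":0,"ay":0,"az":0}]'
python3 -m handwheel '[{"dx":2,"dy":0.6,"dz":0,"ax":0,"ay":0,"az":0},{"dx":4,"dy":1.2,"dz":0,"ax":0,"ay":0,"az":0},{"dx":4,"dy":1.2,"dz":0,"ax":0,"ay":0,"az":0}]'
```

```text
t: 4.88
eef_pos: [0.5582, -0.0203, 0.0417]
eef_rot: [-0.004, -0.152, 0.988, -0.0]
force: [-8.0, -2.4, 6.2]
grip_width: -0.0003
finger_force: 4.2
t: 5.25
eef_pos: [0.5594, -0.0199, 0.0416]
eef_rot: [-0.006, -0.151, 0.988, -0.001]
force: [-14.6, -4.2, 11.6]
grip_width: -0.0
finger_force: 7.7
```

The stop is reached: the force jumped and the motion stalled. I'll hold briefly and look.

```bash
python3 -m handwheel '[{"dx":2,"dy":0.6,"dz":0,"ax":0,"ay":0,"az":0},{"dx":2,"dy":0.6,"dz":0,"ax":0,"ay":0,"az":0}]'
python3 - <<'E'
from h import *
s2=snapshot('side');cv2.imwrite('pics/s3.png',cv2.resize(s2['color'][120:280,130:350,::-1],(770,560)))
E
```

```text
t: 5.5
eef_pos: [0.5594, -0.0199, 0.0417]
eef_rot: [-0.008, -0.151, 0.988, -0.001]
force: [-19.1, -7.2, 16.3]
grip_width: -0.0001
finger_force: 10.2
```

View pics/s3.png

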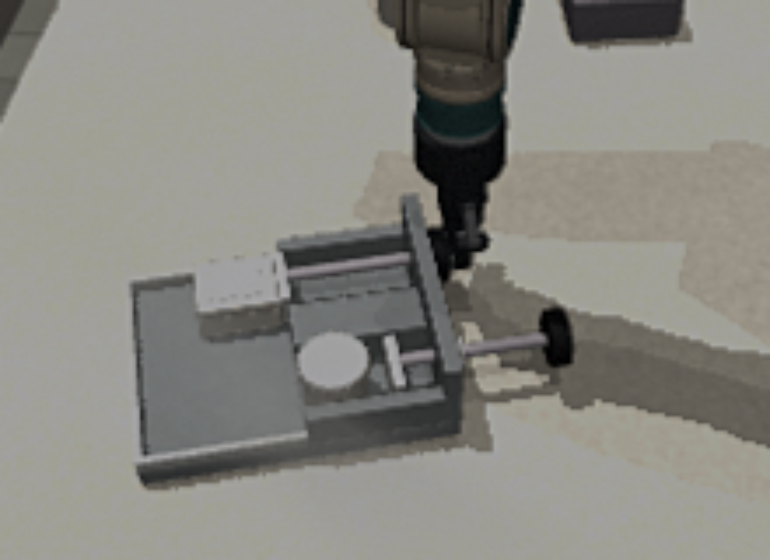

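The box at (240,290) is out of the lane with the plate at the mouth, and the jar at (333,360) hasn't moved. I'll retreat smoothly along the push axis, well clear of the sprung-back knob, then rise.

```bash
python3 -m handwheel '[{"dx":-10,"dy":-3,"dz":0,"ax":0,"ay":0,"az":0},{"dx":-22,"dy":-7,"dz":0,"ax":0,"ay":0,"az":0},{"dx":-36,"dy":-11,"dz":0,"ax":0,"ay":0,"az":0},{"dx":-50,"dy":-16,"dz":0,"ax":0,"ay":0,"az":0},{"dx":-64,"dy":-20,"dz":0,"ax":0,"ay":0,"az":0}]'
python3 -m handwheel '[{"dx":-13,"dy":-4,"dz":0,"ax":0,"ay":0,"az":0},{"dx":-26,"dy":-8,"dz":0,"ax":0,"ay":0,"az":0},{"dx":-39,"dy":-12,"dz":0,"ax":0,"ay":0,"az":0},{"dx":-52,"dy":-16,"dz":0,"ax":0,"ay":0,"az":0},{"dx":-58,"dy":-18,"dz":0,"ax":0,"ay":0,"az":0}]'
python3 -m handwheel '[{"dx":0,"dy":0,"dz":40,"ax":0,"ay":0,"az":0},{"dx":0,"dy":0,"dz":80,"ax":0,"ay":0,"az":0},{"dx":0,"dy":0,"dz":120,"ax":0,"ay":0,"az":0},{"dx":0,"dy":0,"dz":120,"ax":0,"ay":0,"az":0},{"dx":0,"dy":0,"dz":120,"ax":0,"ay":0,"az":0}]'
python3 - <<'E'
from h import *
s2=snapshot('side');cv2.imwrite('pics/s4.png',cv2.resize(s2['color'][120:280,130:350,::-1],(770,560)))
s=s2
# box top at z=.056: bright blob
m=(s['color'].min(2)>105).astype(np.uint8)
# predicted top-face centre for dispenser x = .044/.053
O=np.array([.6826,.0752]);u=np.array([.9537,.3007]);n=np.array([-.3007,.9537])
for x in(.044,.053,.065):
    p=O+x*u-.055*n;print(x,(proj(s,[*p,.056])[0]-[130,120])*3.5)
E
```

```text
t: 6.18
eef_pos: [0.5032, -0.0384, 0.0423]
eef_rot: [0.001, -0.152, 0.988, -0.0]
force: [-2.0, -0.7, -0.8]
grip_width: -0.0002
finger_force: 0.6
t: 6.8
eef_pos: [0.4447, -0.0563, 0.0423]
eef_rot: [-0.0, -0.152, 0.988, 0.0]
force: [-0.2, 0.2, 0.3]
grip_width: 0.0002
finger_force: 0.0
t: 7.42
eef_pos: [0.4454, -0.0561, 0.1619]
eef_rot: [-0.0, -0.152, 0.988, 0.0]
force: [-0.0, -0.0, 0.0]
grip_width: 0.0
finger_force: 0.0
0.044 [243.60638355 280.44693471]
0.053 [233.1432261  281.90355514]
0.065 [219.16042298 283.85016033]
```

View pics/s4.png

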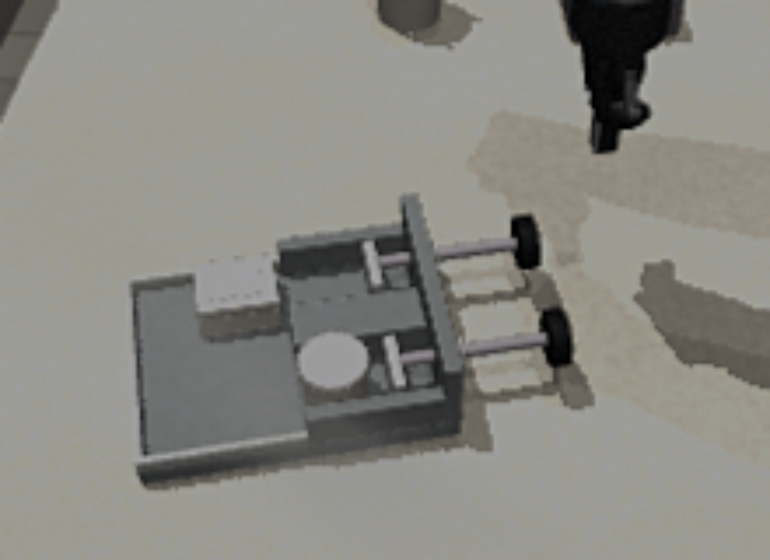

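The plunger is back out, with its knob at (525,242) against (525,241) at the start. The box top is centred near (236,282), which puts it at about x = 51 mm, flat on the apron. The jar hasn't moved.

```bash
python3 -c "
from plant import finish_job;print(finish_job())"
```

```text
the job is handed in; nothing more can be done
None
```

The job is handed in, with no verdict returned: the last picture shows the slide box flat on the apron at about x = 51 mm, clear of the right lane, its plunger sprung fully back, and the jar unmoved.

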